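# Arm the key switch, release the catch and hold the laser shutter open

### The arm

A 7-joint arm with a two-finger parallel gripper is mounted at the origin on the work surface. World frame = base frame: x ahead of the robot, y to its left, z up, the work surface at z = 0. Lengths are in mm, angles in rad, forces in N, time in s.
With the tool pointing down it reaches from about 425 to 800 mm from the base axis. Payload 8.3 kg.
Tool frame: the origin (TCP) lies at the very end of the fingers, on their centre line; the grasp point (between the pads) lies behind it (env.grip_depth is the z of the grasp point in the tool frame, in mm); z points along the fingers, y is the line along which they close (so a half turn about z gives the same grasp; the last joint's range is limited). The gripper opens to 85 mm and grips with 20 to 120 N. Pads are 22 mm wide; open, the fingers measure 114 mm over their backs; the gripper's body (76 mm by 85 mm) begins 54 mm behind the grasp point. The pads swing forward as they close: fully open they stand 13 mm farther back than shut.
Start: joints at [-1.329, 0.383, 0.016, 1.37, -0.006, 1.388, -0.046], TCP at [187.512, 596.19, 231.279] pointing down, gripper open.
Joint ranges: [-2.95, 2.95], [-0.25, 2.06], [-1.52, 1.56], [0.18, 2.33], [-1.44, 4.58], [0.02, 2.06], [-3.01, 3.01]. Speed limits (rad/s): [2.39, 2.39, 3.01, 3.01, 3.14, 3.14, 3.14].

### API

Orientations are given as a unit quaternion [w, x, y, z].
In Python, from bench import monitor, imaging, env gives the robot as it stands.
- The arm moves only by the tool apply_moves, never from a script. Its argument "deltas" is a list of rows, each a list of 3 entries, a list of its own where there are three numbers: the opening, from 0 (shut) to 1 (fully open), then the shift along the tool's x, y, z each as a share of 0.1 m, from -1 to 1, then the turn, a rotation vector about the tool's x, y, z each as a share of 360 degrees, from -1 to 1. A call has 1 to 10 rows; each row is the pose to reach, as a shift and turn from the pose commanded when the call began, along the tool's axes at that moment, turning the shorter way round; what a row does not reach only later rows make up. A row lasts 1/8 s, in which the tool goes at most 62.5 mm and 10.7 degrees, less where a joint would pass 70% of its speed; a pose out of reach is approached as far as the arm can. A call with a number of a shift or a turn outside -1 to 1 is refused whole. A call with a gripper value outside its range is refused whole. The fingers move at their own pace and stop on an object; "grip_force" is the grip in N (left out, the last holds). Time passes only in rows, so rows that repeat a pose let the fingers close. It gives the time, the measured TCP pose, the force, the opening and the grip force at its end, in the units of the state.
- monitor.get_obs(): the state, without advancing time (a new reading comes with each control period).
- imaging.camera(name): name is "side" or "top" or "wrist"; returns (picture, depth): 420x560x3 uint8, red, green, blue; 420x560 float32, mm along the optical axis (not along the pixel's ray), 0 where there is no reading.
- imaging.camera_model(name): a dict with "fx", "fy", "cx", "cy" (pixels), "xyz" and "attitude" of the camera in the world; the wrist camera has in their place "hand_eye" (4x4, takes a point from camera to tool coordinates, whose origin is the TCP and whose axes are the flange's). Camera axes: x right, y up, looking along -z (the intrinsics and any distortion apply to the point x, -y, -z); pixel columns grow to the right and rows downward; lengths in mm; the calibration is good to about 2 mm. A picture is of the moment at which its call begins: read the wrist's pose just before it. camera_model takes no time and is no camera call.
- env.job_done(): hands the job in; it is judged then, once.
The state is a dict: "time_s": time; "joints": joint angles; "joint_vel": joint speeds; "joint_efforts": joint torques, N m; "ee_pos": TCP position; "eef_rot": TCP orientation; "wrist_force": force on the tool from outside, world axes, zero at the start; "torque": the same for the moment, N m; "gripper_width": opening from 0.0 (shut) to 1.0 (fully open); "grip_force": force on a finger pad.
Only numpy, scipy, OpenCV 4.12 (cv2) and the standard library are available. Lean on these libraries where they do the work, as an engineer would, in place of code of your own. Each camera call takes 0.05 s, during which the arm holds its last target. There are 200 camera calls.

### The job

Someone is about to check the laser beam: turn the key of the key switch so that its pointer faces the white mark on the switch box; then flip the safety catch on the shutter unit all the way off, and only after that pull the shutter lever by its hand grip fully towards the front of its unit, where the spring-loaded lever must be held. Finish while still holding the lever fully pulled with the gripper's fingers, with the key still at the mark and the catch still off; leave the other things on the bench where they are and never force the lever against the catch.

Things in the scene. Friction and masses are not known exactly. Their poses are not given: they have to be found in the camera images.
- key_unit: The key switch: a fixed grey box 100 x 100 mm, 55 mm tall, standing on the bench left or right of the middle. Origin: centre of its underside; z up, its front (the side with the mark) is its -x side. The key's vertical axis passes through the origin.
- key (a joint): Angle of the key (rad): 0 when its pointer faces the white mark squarely, positive counter-clockwise seen from above; range -1.6 to 1.6, light friction (0.03 N m), stays where it is left. It starts 0.7 to 1.35 off the mark, so it must be turned clockwise; it counts as facing the mark within 0.15.
- key_grip (a point): Point on the key's axis, 91 mm above the bench, in the upper half of the key's black bow: an upright flat plate 10 mm thick (its y), 34 mm wide (its x), from 69 to 101 mm above the bench. Turns with the key: its -x points the way the pointer points. Grip the bow across its thickness from above.
- key_tip (a point): Tip of the key's steel pointer (6 mm wide, low at 58 to 66 mm above the bench), 34 mm from the key's axis, on the -x side of the key's bow. A steel disc of 40 mm diameter, 69 mm above the bench at its top, lies under the bow.
- key_mark (a point): Inner end of the white painted line on top of the key switch box, 36 mm from the key's axis, on the box's -x side.
- shutter_unit: The shutter unit: a fixed grey housing 150 (x) x 100 (y) mm, 45 mm tall, with an aluminium beam tube on its rear end. Origin: centre of its underside; z up, its front is its -x side (turned at most 0.3 rad from facing the robot), its left is +y. It carries the lever and the catch.
- lever (a joint): Shutter lever angle (rad): 0 home, leaning 0.4 to the unit's rear (+x); grows as its grip is pulled to the unit's front (-x); stop at 0.9 (leaning 0.5 to the front); fully pulled counts from 0.75. Hinge line along the unit's y through unit (20, 0, 40) mm, grip axis 155 mm from it. A spring takes it home: 2 N at the grip at first, 5 N fully pulled. With the catch on it moves only 0.1.
- lever_grip (a point): Middle of the free part of the lever's black hand grip: a bar of 20 mm diameter, 74 mm long, level, sticking out to the unit's right (-y) from the top of the steel rod (11 mm), unit y = 9 to -65 mm. This point is on its axis at unit y = -35 mm; at home at unit (80, -35, 183) mm. It can be pinched from above across the bar (along the unit's x) and turns freely in a light grip.
- catch (a joint): Angle of the safety catch (rad): 0 on, its steel bar lying across the front of the lever's rod; grows as its thumb tab is pushed away from the lever, towards the unit's +y; stop at 1.2; off counts from 0.9. Stays where left (1 to 2 N at the tab). Hinge line along the unit's x at unit y = 40, z = 60 mm.
- catch_tip (a point): Middle of the top edge of the catch's steel thumb tab (24 along unit x, 10 thick, 45 mm tall), 48 mm from the hinge line. Catch on: tab leans 0.5 rad towards the lever's plane, tip at unit (-45, 17, 102) mm; off: 0.7 rad outwards, tip at (-45, 71, 97) mm. Push its inner face in +y with shut fingertips about 78 mm above the bench; the space inside is free above the housing's top (45 mm).
- driver: Bystander, to be left alone: a ball driver (screwdriver shape), 170 mm long, lying between the two units. Origin: about its middle, on its underside; lies along its x.
- post_holder: Bystander, to be left alone: a short round aluminium post on a wider foot, 58 mm tall, standing between the two units. Origin: on its underside.
- lens_mount: Bystander, to be left alone: a round lens in a black ring on a thin post and disc foot, 94 mm tall, behind the units. Origin: on its underside.
- goggles: Bystander, to be left alone: white safety goggles with green lenses, 150 mm wide, far left. Origin: on its underside.
- screw_tray: Bystander, to be left alone: a clear two-compartment tray, 100 x 75 x 28 mm, far left. Origin: on its underside.
- wipe_bottle: Bystander, to be left alone: a white bottle, 100 mm tall, far right. Origin: on its underside.
- meter_head: Bystander, to be left alone: a flat black disc, 64 mm across, 22 mm tall, far right. Origin: on its underside.
There are look-alikes about, which are no part of the job. Leave any yellow look-alike of the shutter_unit alone. There is more than one size of the key_unit; the one meant has the size given above.

How it is judged (in metres and radians):
On the way, in this order (a step that is already met when the one before it is completed fails the run):
1. the key's pointer faces the mark (within 0.15 rad), catch still on (value of joint key between -0.15 and 0.15 rad and value of joint catch below 0.5 rad), for 0.2 s.
2. the catch is flipped off (beyond 0.9 rad) with the lever still home (value of joint key between -0.15 and 0.15 rad and value of joint catch above 0.9 rad and value of joint lever below 0.2 rad), for 0.2 s.
At the end, for the whole second after the job is handed in: The key's pointer is within 0.15 rad of the mark, the catch is beyond 0.9 rad, the lever is beyond 0.75 of its 0.9 rad and still, and the gripper's fingers press on it (contact above 2 N) (value of joint key between -0.15 and 0.15 rad and value of joint catch above 0.9 rad and value of joint lever above 0.75 rad and velocity of joint lever between -0.1 and 0.1 rad/s and contact force between the fingers and lever above 2 N); the arm keeps its last pose, push and grip.
It fails at once if the lever is pulled or forced before the catch is off (value of joint lever above 0.15 rad and value of joint catch below 0.9 rad).
It fails at once if a bystander is moved more than 25 mm (distance of any of driver, post_holder, lens_mount, goggles, screw_tray, wipe_bottle, meter_head from where it was at the start of the episode above 0.025 m).
It also fails if it takes over 62 s, if anything falls off the work surface, if the arm or the gripper's body presses on something with over 40 N, if the wrist force passes 120 N, or if a joint passes its speed limit or range.

## Working session

There is one attempt and no reset: what is moved stays moved. The work goes in short steps, Python scripts to look and compute and a tool call to move; the robot and the scene stay as the last step left them, time stands still between calls to the robot, and variables do not carry over. Pictures are saved under pics/ and viewed, at most 10 in all, crops included, and the job is handed in when it is done.

Besides the shell and the picture viewer there is one more tool, called as name([rows], argument=value, ...), one row to a line, values as JSON. apply_moves: Moves the arm, as the interface text tells. Its arguments: {"type":"object","properties":{"deltas":{"type":"array"},"grip_force":{"type":"number"}},"required":["deltas"]}

```bash
ls; mkdir -p pics; python3 - <<'E'
from bench import monitor, imaging, env
import cv2, numpy as np
o=monitor.get_obs(); print(o); print(env.grip_depth)
for n in ("top","side"):
    p,d=imaging.camera(n); np.savez(f"{n}0.npz",p=p,d=d); cv2.imwrite(f"pics/{n}0.png",p[:,:,::-1]); print(imaging.camera_model(n))
print(imaging.camera_model("wrist"))
E
```

```text
pics
{'time_s': 0.0, 'joints': array([-1.32888919,  0.38423423,  0.01639663,  1.37118329, -0.00625551,
        1.38820535, -0.04650804]), 'joint_vel': array([ 0.00023584,  0.00236735, -0.00137163, -0.00144978, -0.0008947 ,
       -0.00315579,  0.0022784 ]), 'joint_efforts': array([-8.63114474e-04, -6.27598715e+01,  8.43797643e-01, -3.71814930e+01,
        1.64954981e-02,  1.41817942e-02,  1.22266306e-05]), 'ee_pos': array([187.40759429, 595.69988683, 230.26832464]), 'eef_rot': array([-1.06227801e-04,  1.51793135e-01,  9.88411789e-01, -9.84276369e-04]), 'wrist_force': array([ 0.91362275,  0.91495013, -0.10529061]), 'torque': array([-0.0518173 , -0.01330905,  0.01594207]), 'grip_force': 0.0, 'gripper_width': 1.0032576851636226}
-18.700000000000003
{'fx': 407.7063906781403, 'fy': 407.7063906781403, 'cx': 283.1191702187191, 'cy': 209.86524711241972, 'xyz': array([ 380.65755975,   -8.91863685, 1375.81803007]), 'attitude': array([-0.69779498, -0.03573396,  0.045736  ,  0.7139422 ])}
{'fx': 382.9148651480131, 'fy': 382.9148651480131, 'cx': 276.3933111737465, 'cy': 204.63370737275346, 'xyz': array([ 410.19879737, -759.90883345,  697.72508089]), 'attitude': array([ 0.8927766 ,  0.44450906, -0.03654132, -0.06345367])}
{'fx': 345.9892665340488, 'fy': 345.9892665340488, 'cx': 280.4129261055171, 'cy': 206.5927199386572, 'hand_eye': array([[ 2.00906834e-04,  9.49092731e-01,  3.14996743e-01,
         8.13698563e+01],
       [ 9.99999690e-01,  4.90258040e-05, -7.85521792e-04,
        -3.08693633e-01],
       [-7.60975991e-04,  3.14996804e-01, -9.49092427e-01,
        -1.42121468e+02],
       [ 0.00000000e+00,  0.00000000e+00,  0.00000000e+00,
         1.00000000e+00]])}
```

View pics/top0.png

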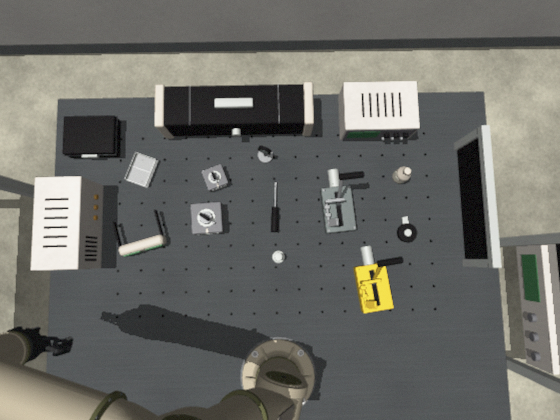

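View pics/side0.png

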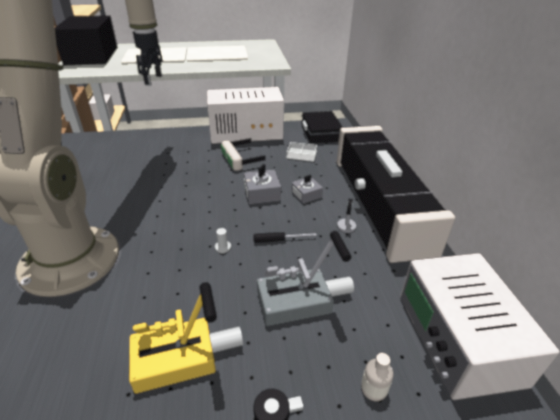

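The top view shows the large grey key switch at about (207,217), with the small look-alike at (215,177). The grey shutter unit is at about (338,208), with its lever grip at (350,175), and the yellow look-alike is at (374,288). I'll get rough positions from depth.

```bash
cat > h.py <<'E'
from bench import monitor, imaging, env
import cv2, numpy as np
from scipy.spatial.transform import Rotation as R
def rot(q): return R.from_quat([q[1],q[2],q[3],q[0]])
def cloud(name,p=None,d=None,obs=None):
    m=imaging.camera_model(name)
    if p is None:
        obs=monitor.get_obs(); p,d=imaging.camera(name)
    v,u=np.mgrid[:420,:560]
    c=np.stack([(u-m['cx'])/m['fx']*d,-(v-m['cy'])/m['fy']*d,-d],-1)
    if name=='wrist':
        H=m['hand_eye']; c=c@H[:3,:3].T+H[:3,3]
        w=c@rot(obs['eef_rot']).as_matrix().T+obs['ee_pos']
    else: w=c@rot(m['attitude']).as_matrix().T+m['xyz']
    w[d<=0]=np.nan
    return p,d,w
def rect(w,mask):
    pts=w[mask][:,:2].astype(np.float32); return cv2.minAreaRect(pts),np.median(w[mask][:,2]),len(pts)
def go(pos,yaw):
    """shift/turn (shares) from present commanded~measured pose to tool-down pose with tool x at world angle yaw"""
    o=monitor.get_obs(); r=rot(o['eef_rot'])
    t=R.from_matrix(np.array([[np.cos(yaw),np.sin(yaw),0],[np.sin(yaw),-np.cos(yaw),0],[0,0,-1]]).reshape(3,3))
    print('shift',np.round(r.inv().apply(np.array(pos)-o['ee_pos'])/100,3),'turn',np.round((r.inv()*t).as_rotvec()/(2*np.pi),4))
E
python3 - <<'E'
from h import *
z=np.load('top0.npz'); p,d,w=cloud('top',z['p'],z['d'])
for n,(a,b,c,e) in dict(key=(190,225,200,238),small=(200,230,163,192),sh=(318,360,180,236)).items():
    s=np.zeros((420,560),bool); s[c:e,a:b]=1
    zz=w[...,2]; 
    for lo,hi in ((30,50),(48,62)):
        m=s&(zz>lo)&(zz<hi)
        if m.sum()>5: print(n,lo,rect(w,m))
for n,(u,v) in dict(grip=(350,175),griph=(343,176),gripr=(360,174),post=(278,257),driver=(275,205),lens=(265,154),tube=(334,178)).items(): print(n,w[v,u].round())
s=monitor.get_obs(); r=rot(s['eef_rot']).as_matrix(); print(r.round(3), monitor.get_obs()['joints'])
E
```

```text
key 30 (((514.726318359375, 219.5406951904297), (101.78591918945312, 99.43949127197266), 2.8966543674468994), np.float64(46.45152090379236), 78)
key 48 (((514.9451904296875, 220.32550048828125), (101.25859832763672, 100.23539733886719), 3.4688942432403564), np.float64(54.90988800432308), 804)
small 30 (((652.1356201171875, 195.420654296875), (71.95683288574219, 70.92381286621094), 20.744211196899414), np.float64(39.04268867963242), 419)
small 48 (((647.9126586914062, 192.37319946289062), (34.096397399902344, 23.267641067504883), 43.79136657714844), np.float64(50.25116065321322), 29)
sh 30 (((548.4209594726562, -211.86570739746094), (174.30270385742188, 101.572021484375), 4.993484020233154), np.float64(44.819685733192955), 1139)
sh 48 (((535.13916015625, -212.37783813476562), (143.4429168701172, 96.06400299072266), 5.493307590484619), np.float64(49.34645736511925), 196)
grip [ 617. -227.  193.]
griph [ 615. -207.  189.]
gripr [ 619. -257.  192.]
post [381.  -9.  62.]
driver [555.  -3.  15.]
lens [726.  27.  37.]
tube [ 638. -202.   42.]
[[-0.954  0.3   -0.   ]
 [ 0.3    0.954 -0.002]
 [-0.    -0.002 -1.   ]] [-1.32893059  0.38417773  0.01637195  1.37104318 -0.00629175  1.38819003
 -0.04647542]
```

apply_moves([
  [1,[-0.43,-0.26,0],[0,0,0]],
  [1,[-0.85,-0.52,0],[0,0,0]],
  [1,[-0.85,-0.52,0],[0,0,0]],
])

```text
time_s: 0.48
ee_pos: [257.4, 517.6, 231.3]
eef_rot: [0.001, 0.156, 0.988, -0.001]
wrist_force: [0.2, 0.3, 0.3]
gripper_width: 0.996
grip_force: 0.0
```

apply_moves([
  [1,[-0.43,-0.26,0],[0,0,0]],
  [1,[-0.85,-0.52,0],[0,0,0]],
  [1,[-0.85,-0.52,0],[0,0,0]],
])

```text
time_s: 0.85
ee_pos: [321.7, 442.9, 231.3]
eef_rot: [0.001, 0.155, 0.988, -0.001]
wrist_force: [-0.6, 0.1, 0.3]
gripper_width: 1.001
grip_force: 0.0
```

apply_moves([
  [1,[-0.43,-0.26,0],[0,0,0]],
  [1,[-0.85,-0.52,0],[0,0,0]],
  [1,[-0.85,-0.52,0],[0,0,0]],
])

```text
time_s: 1.23
ee_pos: [386.4, 368.3, 231.3]
eef_rot: [0.0, 0.155, 0.988, -0.0]
wrist_force: [-0.7, 0.8, -0.7]
gripper_width: 1.0
grip_force: 0.0
```

apply_moves([
  [1,[-0.43,-0.26,0],[0,0,0]],
  [1,[-0.85,-0.52,0],[0,0,0]],
  [1,[-0.85,-0.52,0],[0,0,0]],
])

```text
time_s: 1.6
ee_pos: [451.3, 293.5, 231.1]
eef_rot: [0.0, 0.154, 0.988, -0.001]
wrist_force: [-0.0, 0.9, 0.5]
gripper_width: 1.0
grip_force: 0.0
```

apply_moves([
  [1,[-0.43,-0.26,0],[0,0,0.03]],
  [1,[-0.85,-0.52,0],[0,0,0.06]],
  [1,[-0.85,-0.52,0],[0,0,0.08]],
  [1,[-0.85,-0.52,0],[0,0,0.08]],
])

```text
time_s: 2.1
ee_pos: [514.0, 223.0, 230.8]
eef_rot: [-0.001, 0.391, 0.92, -0.0]
wrist_force: [-0.6, 0.2, -0.1]
gripper_width: 1.001
grip_force: 0.0
```

```bash
python3 - <<'E'
from h import *
o=monitor.get_obs(); print(o['time_s'],o['ee_pos'],o['joints'].round(3),rot(o['eef_rot']).as_matrix().round(3))
p,d,w=cloud('wrist'); np.savez('w1.npz',p=p,d=d,w=w)
cv2.imwrite('pics/w1.png',p[:,:,::-1])
E
```

```text
2.1 [514.02305954 222.96081881 230.81431676] [-0.764  0.249  0.363  1.567 -0.091  1.343  0.377] [[-0.694  0.72  -0.001]
 [ 0.72   0.694  0.   ]
 [ 0.001 -0.001 -1.   ]]
```

View pics/w1.png

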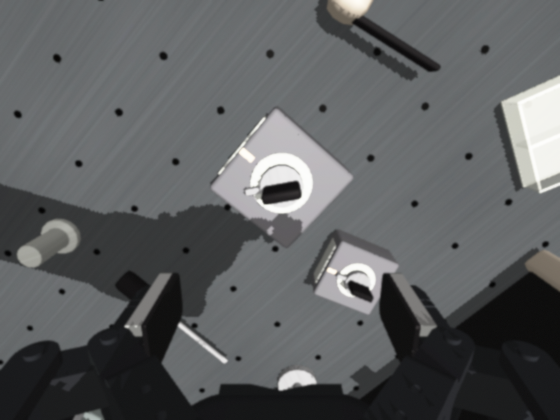

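The wrist view shows the key switch, with its mark's inner end near (252,161) and the pointer tip at (247,191). The black bow runs from (262,194) to (300,191). I'll convert these to world positions.

```bash
python3 - <<'E'
from h import *
z=np.load('w1.npz'); p,d,w=z['p'],z['d'],z['w']; Z=w[...,2]
s=np.zeros((420,560),bool); s[95:255,200:360]=1
m=s&(Z>50)&(Z<57); print('box',rect(w,m))
g=p.astype(int)
mb=s&(Z>85)&(Z<112); print('bow',rect(w,mb),w[mb].mean(0))
sub=p[100:260,200:365]; cv2.imwrite('pics/w1c.png',cv2.resize(sub,None,fx=4.5,fy=3.6,interpolation=cv2.INTER_CUBIC)[:,:,::-1])
m=s&(g.min(-1)>200)&(Z>50)&(Z<58)
n,l,st,ce=cv2.connectedComponentsWithStats(m.astype(np.uint8)); 
for i in range(1,n):
    if st[i,4]>10: print('white',st[i],ce[i],rect(w,l==i))
for u,v in((247,191),(250,191),(253,191),(244,191)): print(u,v,w[v,u].round(1))
E
```

```text
box (((514.8090209960938, 222.74740600585938), (100.06942749023438, 99.85958099365234), 3.24208927154541), np.float64(54.451352593685044), 8850)
bow (((514.6668090820312, 222.7339324951172), (33.72085952758789, 10.421051979064941), 54.93860626220703), np.float64(99.5495495536943), 606) [513.58347954 223.870238    97.71155728]
white [238 148  17  15 139] [246.43884892 154.76258993] (((472.8583679199219, 219.78379821777344), (15.693914413452148, 7.8077802658081055), 1.9042158126831055), np.float64(55.37934564888613), 139)
white [ 250  152   63   61 1355] [284.18228782 177.88929889] (((514.6597290039062, 222.6543426513672), (59.14027786254883, 58.93281173706055), 44.277198791503906), np.float64(55.304309947385946), 1355)
247 191 [495.3 197.5  65.9]
250 191 [497.4 199.2  64.8]
253 191 [499.3 201.3  65.5]
244 191 [494.6 192.6  54.8]
```

View pics/w1c.png

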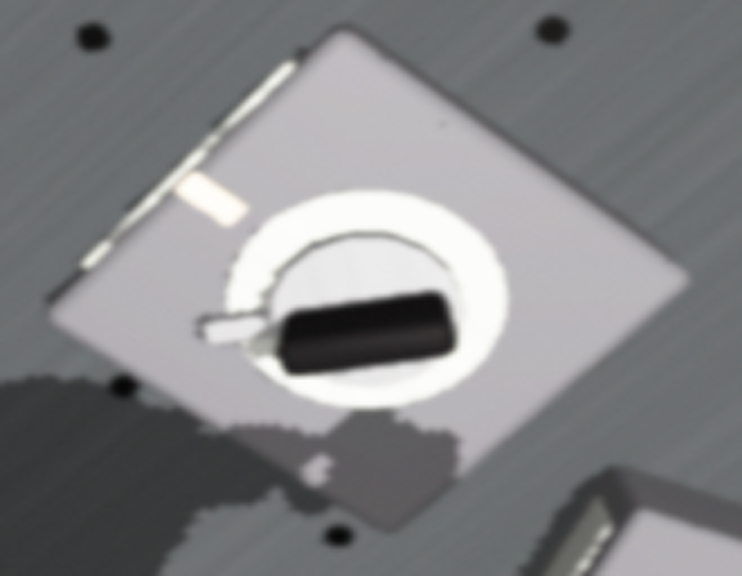

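The key axis is at (514.7, 222.7), the mark direction is 183.2° and the pointer is at 234.9°, so the key must turn 51.7° clockwise. I'll set tool x to 234.9°.

apply_moves([
  [1,[0,0,0],[0,0,-0.028]],
  [1,[0,0,0],[0,0,-0.056]],
  [1,[0,0,0],[0,0,-0.084]],
  [1,[0,0,0],[0,0,-0.112]],
  [1,[0,0,0],[0,0,-0.14]],
  [1,[0,0,0],[0,0,-0.168]],
  [1,[0,0,0],[0,0,-0.196]],
  [1,[0,0,0],[0,0,-0.224]],
  [1,[0,0,0],[0,0,-0.252]],
  [1,[0,0,0],[0,0,-0.281]],
])

```text
time_s: 3.4
ee_pos: [513.8, 222.9, 231.2]
eef_rot: [-0.0, -0.467, 0.885, 0.0]
wrist_force: [-0.3, 0.0, -0.6]
gripper_width: 0.997
grip_force: 0.0
```

apply_moves([
  [1,[0,0,0.3],[0,0,0]],
  [1,[0,0,0.6],[0,0,0]],
  [1,[0,0,0.8],[0,0,0]],
  [1,[0,0,0.8],[0,0,0]],
])

```text
time_s: 3.9
ee_pos: [512.9, 222.1, 149.7]
eef_rot: [-0.002, -0.463, 0.886, 0.0]
wrist_force: [-0.5, -0.5, 0.9]
gripper_width: 1.002
grip_force: 0.0
```

```bash
python3 - <<'E'
from h import *
o=monitor.get_obs(); print(o['time_s'],o['ee_pos'],o['joints'].round(3),rot(o['eef_rot']).as_matrix().round(3))
go([514.7,222.7,74],np.radians(234.9))
E
```

```text
3.9 [512.92456734 222.0999204  149.66215582] [-0.587  0.298  0.149  1.675 -0.048  1.176  2.108] [[-0.571 -0.821 -0.004]
 [-0.821  0.571 -0.001]
 [ 0.003  0.002 -1.   ]]
shift [-0.017 -0.013  0.757] turn [ 0.0004 -0.0005  0.0008]
```

apply_moves([
  [0.6,[-0.017,-0.012,0.3],[0,0,0]],
  [0.6,[-0.017,-0.012,0.6],[0,0,0]],
  [0.6,[-0.017,-0.012,0.75],[0,0,0]],
  [0.6,[-0.017,-0.012,0.75],[0,0,0]],
  [0,[-0.017,-0.012,0.75],[0,0,0]],
  [0,[-0.017,-0.012,0.75],[0,0,0]],
  [0,[-0.017,-0.012,0.75],[0,0,0]],
  [0,[-0.017,-0.012,0.75],[0,0,0]],
], grip_force=20)

```text
time_s: 4.9
ee_pos: [516.0, 223.0, 77.6]
eef_rot: [0.0, -0.462, 0.887, 0.001]
wrist_force: [-7.5, 2.8, 8.0]
gripper_width: 0.111
grip_force: 23.3
```

apply_moves([
  [0,[0,0,0],[0,0,0.02]],
  [0,[0,0,0],[0,0,0.04]],
  [0,[0,0,0],[0,0,0.06]],
  [0,[0,0,0],[0,0,0.08]],
  [0,[0,0,0],[0,0,0.1]],
  [0,[0,0,0],[0,0,0.12]],
  [0,[0,0,0],[0,0,0.144]],
  [0,[0,0,0],[0,0,0.144]],
  [0,[0,0,0],[0,0,0.144]],
  [0,[0,0,0],[0,0,0.144]],
])

```text
time_s: 6.15
ee_pos: [516.2, 222.4, 77.6]
eef_rot: [-0.0, -0.027, 1.0, 0.001]
wrist_force: [-6.5, -0.3, 8.6]
gripper_width: 0.112
grip_force: 23.4
```

```bash
python3 - <<'E'
from h import *
o=monitor.get_obs(); print(o['time_s'],o['ee_pos'],o['joints'].round(3),o['wrist_force'],o['torque'],rot(o['eef_rot']).as_matrix().round(3))
go([514.7,222.7,77],np.radians(183.2))
E
```

```text
6.15 [516.18402713 222.3893374   77.59262906] [-0.71   0.383  0.307  1.753 -0.134  1.026  1.271] [-6.48529498 -0.25251676  8.55718634] [ 0.03364391  1.35248096 -0.02784747] [[-0.999 -0.054 -0.001]
 [-0.054  0.999  0.002]
 [ 0.001  0.002 -1.   ]]
shift [0.015 0.004 0.006] turn [ 0.0002 -0.0001 -0.0002]
```

apply_moves([
  [0.5,[0,0,0],[0,0,0]],
  [0.5,[0,0,0],[0,0,0]],
  [0.5,[0,0,0],[0,0,0]],
  [0.5,[0,0,-0.3],[0,0,0]],
  [0.5,[0,0,-0.6],[0,0,0]],
  [0.5,[0,0,-1],[0,0,0]],
  [0.5,[0,0,-1],[0,0,0]],
])

```text
time_s: 7.02
ee_pos: [518.9, 221.9, 179.8]
eef_rot: [0.003, -0.026, 1.0, 0.001]
wrist_force: [0.4, 0.9, -0.5]
gripper_width: 0.496
grip_force: 0.0
```

apply_moves([
  [0.5,[0,-0.3,-0.3],[0,0,0]],
  [0.5,[0,-0.6,-0.6],[0,0,0]],
  [0,[0,-1,-0.9],[0,0,0]],
  [0,[0,-1,-0.9],[0,0,0]],
  [0,[0,-1,-0.9],[0,0,0]],
])

```text
time_s: 7.65
ee_pos: [521.8, 122.0, 265.3]
eef_rot: [-0.001, -0.027, 1.0, 0.0]
wrist_force: [-0.3, -0.2, -0.1]
gripper_width: -0.007
grip_force: 0.0
```

```bash
python3 - <<'E'
from h import *
o=monitor.get_obs(); print(o['time_s'],o['ee_pos'],o['joints'].round(3),rot(o['eef_rot']).as_matrix().round(3))
p,d,w=cloud('wrist'); np.savez('w2.npz',p=p,d=d,w=w); Z=w[...,2]
near=np.hypot(w[...,0]-514.7,w[...,1]-222.7)<30
m=near&(Z>85)&(Z<112); print('bow',rect(w,m) if m.sum()>20 else m.sum())
cv2.imwrite('pics/w2.png',p[:,:,::-1])
E
```

```text
7.65 [521.82086014 121.97572744 265.31524803] [-0.625  0.178  0.391  1.573 -0.069  1.405  1.396] [[-0.999 -0.054 -0.001]
 [-0.054  0.999  0.   ]
 [ 0.001  0.    -1.   ]]
bow (((514.1143188476562, 222.3858184814453), (33.22478103637695, 10.677352905273438), 3.218963623046875), np.float64(99.57552209904492), 529)
```

The key is at the mark: the bow reads 3.22° against the box's 3.24°. Next I'll move over the shutter unit.

apply_moves([
  [0,[0.04,-0.5,-0.1],[0,0,0]],
  [0,[0.08,-1,-0.2],[0,0,0]],
  [0,[0.08,-1,-0.2],[0,0,0]],
])

```text
time_s: 8.07
ee_pos: [519.5, 17.5, 286.3]
eef_rot: [0.0, -0.024, 1.0, -0.001]
wrist_force: [0.1, 1.5, 0.3]
gripper_width: 0.002
grip_force: 0.0
```

apply_moves([
  [0,[0.04,-0.5,-0.1],[0,0,0]],
  [0,[0.08,-1,-0.2],[0,0,0]],
  [0,[0.08,-1,-0.2],[0,0,0]],
])

```text
time_s: 8.45
ee_pos: [516.7, -82.1, 306.2]
eef_rot: [-0.0, -0.024, 1.0, -0.001]
wrist_force: [-0.1, 0.5, -0.3]
gripper_width: -0.003
grip_force: 0.0
```

apply_moves([
  [0,[0.04,-0.5,0],[0,0,0]],
  [0,[0.08,-1,0],[0,0,0]],
  [0,[0.08,-1,0],[0,0,0]],
  [0,[0.08,-1,0],[0,0,0]],
])

```text
time_s: 8.95
ee_pos: [514.9, -176.9, 305.1]
eef_rot: [-0.001, -0.028, 1.0, 0.001]
wrist_force: [-0.1, 0.5, -1.0]
gripper_width: -0.005
grip_force: 0.0
```

```bash
python3 - <<'E'
from h import *
o=monitor.get_obs(); print(o['time_s'],o['ee_pos'],o['joints'].round(3),rot(o['eef_rot']).as_matrix().round(3))
p,d,w=cloud('wrist'); np.savez('w3.npz',p=p,d=d,w=w); Z=w[...,2]
m=(Z>42)&(Z<49)&(abs(w[...,0]-535)<110)&(abs(w[...,1]+210)<75); print('box',rect(w,m))
m=(Z>42)&(Z<49)&(abs(w[...,0]-535)<110)&(abs(w[...,1]+210)<75)&(w[...,0]<600); print('box',rect(w,m))
m=(Z>180)&(Z<205)&(abs(w[...,0]-615)<40); print('grip',rect(w,m) if m.sum()>9 else 0)
cv2.imwrite('pics/w3.png',p[:,:,::-1])
E
```

```text
8.95 [ 514.89546192 -176.91411779  305.08761337] [-0.245  0.201  0.622  1.484 -0.117  1.496  2.003] [[-0.998 -0.056 -0.002]
 [-0.056  0.998  0.001]
 [ 0.002  0.001 -1.   ]]
box (((552.9449462890625, -208.8944091796875), (184.88613891601562, 99.19567108154297), 5.214735507965088), np.float64(44.42802306631694), 7697)
box (((532.3408813476562, -210.7599639892578), (143.43641662597656, 99.22071075439453), 5.168859481811523), np.float64(44.455954889472906), 7192)
grip (((617.5147094726562, -235.1313018798828), (19.357135772705078, 66.10091400146484), 5.631870269775391), np.float64(189.47423586717804), 1397)
```

View pics/w3.png

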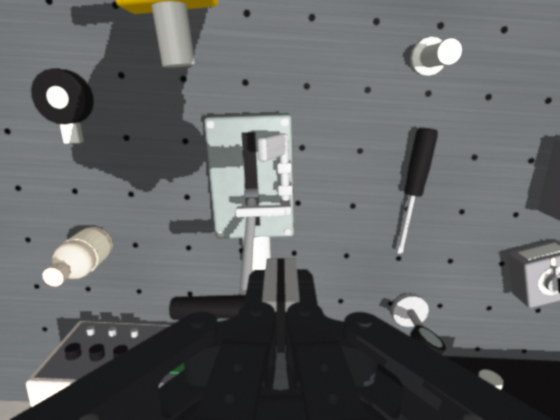

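The wrist view shows the shutter unit's housing front edge at row 115, the catch tab at (270,147) and the catch bar at (263,211). The black grip is at (208,307). The unit origin is about (535.6, -210.5) with yaw 5.2°. I'll turn the tool so its x points along unit +y, and place it inside the tab.

apply_moves([
  [0,[0.05,-0.1,0],[0,0,0.027]],
  [0,[0.1,-0.2,0],[0,0,0.054]],
  [0,[0.15,-0.3,0],[0,0,0.081]],
  [0,[0.2,-0.4,0],[0,0,0.108]],
  [0,[0.26,-0.42,0.1],[0,0,0.135]],
  [0,[0.26,-0.42,0.2],[0,0,0.162]],
  [0,[0.26,-0.42,0.3],[0,0,0.189]],
  [0,[0.26,-0.42,0.4],[0,0,0.216]],
  [0,[0.26,-0.42,0.5],[0,0,0.244]],
  [0,[0.26,-0.42,0.5],[0,0,0.244]],
])

```text
time_s: 10.25
ee_pos: [491.0, -220.3, 255.3]
eef_rot: [-0.001, 0.673, 0.74, -0.0]
wrist_force: [0.1, -0.5, 0.6]
gripper_width: 0.003
grip_force: 0.0
```

```bash
python3 - <<'E'
from h import *
z=np.load('w3.npz'); w=z['w']; 
c,s=np.cos(np.radians(5.2)),np.sin(np.radians(5.2)); O=np.array([535.6,-210.5])
U=np.array([[c,s],[-s,c]])
def unit(w): return np.concatenate([(w[...,:2]-O)@U.T,w[...,2:]],-1)
def rep(w):
    u=unit(w); m=(abs(u[...,0]+45)<18)&(u[...,2]>60)&(u[...,2]<115)&(u[...,1]>-5)&(u[...,1]<90)
    t=u[m]; print(len(t)); 
    for lo in range(60,110,10):
        q=t[(t[:,2]>lo)&(t[:,2]<=lo+10)]
        if len(q)>3: print(lo,q.min(0).round(1),q.max(0).round(1),len(q))
rep(w)
o=monitor.get_obs(); print(o['time_s'],o['ee_pos'],unit(o['ee_pos']),o['joints'].round(3))
p,d,w=cloud('wrist'); np.savez('w4.npz',p=p,d=d,w=w); rep(w)
u=unit(w); m=(abs(u[...,0])<85)&(abs(u[...,1])<60)&(abs(u[...,2]-45)<3); 
r=cv2.minAreaRect(u[m][:,:2].astype(np.float32)); print('box in unit',r)
P=O+U.T@np.array([-45,-6]); go([*P,78],np.radians(95.2))
E
```

```text
742
60 [-57.1  34.5  60.1] [-27.5  44.8  70. ] 139
70 [-57.1  30.3  70.1] [-33.8  39.8  80. ] 117
80 [-57.   21.3  80.3] [-34.   34.5  89.9] 126
90 [-57.1  13.7  90.1] [-33.   29.4 100. ] 161
100 [-56.5  14.1 100. ] [-33.4  23.9 104.8] 199
10.25 [ 490.95176042 -220.2504095   255.27863987] [-45.34818999  -5.66369555 255.27863987] [-0.336  0.232  0.84   1.598 -0.174  1.392  0.617]
1120
60 [-56.1  35.4  60. ] [-27.5  44.8  70. ] 226
70 [-56.8  31.1  70.1] [-32.8  41.1  79.9] 190
80 [-56.6  26.5  80. ] [-33.   34.9  90. ] 204
90 [-56.3  13.6  90. ] [-33.3  29.2 100. ] 244
100 [-56.1  14.1 100. ] [-33.5  24.  104.4] 256
box in unit ((5.245094299316406, 0.14118194580078125), (99.3864974975586, 159.33868408203125), 89.92050170898438)
shift [1.000e-03 4.000e-03 1.779e+00] turn [-0.0001 -0.0001  0.0011]
```

The unit frame fits well. I'll descend inside the tab.

apply_moves([
  [0,[-0.03,0,0.4],[0,0,0.001]],
  [0,[-0.03,0,0.8],[0,0,0.001]],
  [0,[-0.03,0,0.9],[0,0,0.001]],
  [0,[-0.03,0,0.9],[0,0,0.001]],
])

```text
time_s: 10.8
ee_pos: [491.1, -225.4, 166.9]
eef_rot: [-0.0, 0.676, 0.737, -0.0]
wrist_force: [-0.9, -0.3, 0.8]
gripper_width: -0.004
grip_force: 0.0
```

apply_moves([
  [0,[0,0,0.3],[0,0,0]],
  [0,[0,0,0.6],[0,0,0]],
  [0,[0,0,0.88],[0,0,0]],
  [0,[0,0,0.88],[0,0,0]],
  [0,[0,0,0.88],[0,0,0]],
])

```text
time_s: 11.42
ee_pos: [492.1, -226.3, 80.4]
eef_rot: [0.001, 0.676, 0.737, 0.001]
wrist_force: [0.2, -0.1, 0.2]
gripper_width: -0.002
grip_force: 0.0
```

```bash
cat >> h.py <<'E'
c_,s_=np.cos(np.radians(5.2)),np.sin(np.radians(5.2)); O=np.array([535.6,-210.5]); U=np.array([[c_,s_],[-s_,c_]])
def unit(w): return np.concatenate([(w[...,:2]-O)@U.T,w[...,2:]],-1)
def world(x,y,z): return np.array([*(O+U.T@np.array([x,y])),z])
E
python3 - <<'E'
from h import *
o=monitor.get_obs(); print(o['time_s'],o['wrist_force'],unit(o['ee_pos']))
go(world(-45,38,76),np.radians(95.2))
E
```

```text
11.425 [ 0.16012685 -0.09077792  0.16231685] [-44.76492944 -11.81018926  80.35597554]
shift [ 0.498 -0.005  0.043] turn [ 0.0004  0.0002 -0.0009]
```

Now push in +y in steps of about 7 mm.

apply_moves([
  [0,[0.08,0,0.03],[0,0,0]],
  [0,[0.15,0,0.03],[0,0,0]],
  [0,[0.22,0,0.03],[0,0,0]],
  [0,[0.28,0,0.03],[0,0,0]],
  [0,[0.34,0,0.03],[0,0,0]],
  [0,[0.4,0,0.03],[0,0,0]],
  [0,[0.45,0,0.03],[0,0,0]],
  [0,[0.49,0,0.03],[0,0,0]],
  [0,[0.51,0,0.03],[0,0,0]],
  [0,[0.51,0,0.03],[0,0,0]],
])

```text
time_s: 12.68
ee_pos: [486.5, -176.7, 75.6]
eef_rot: [0.001, 0.677, 0.736, -0.001]
wrist_force: [0.7, -8.9, 1.1]
gripper_width: 0.002
grip_force: 3.7
```

```bash
python3 - <<'E'
from h import *
o=monitor.get_obs(); print(o['time_s'],o['wrist_force'],unit(o['ee_pos']))
for n in('top','side','wrist'):
    p,d,w=cloud(n); u=unit(w); m=(abs(u[...,0]+45)<12)&(u[...,2]>60)&(u[...,2]<115)&(u[...,1]>46)&(u[...,1]<90); print(n,m.sum())
    if m.sum()>3: t=u[m]; print(t[t[:,2].argsort()][-40::5].round(1))
E
```

```text
12.675 [ 0.66693487 -8.88967589  1.09419635] [-45.81341428  38.12959257  75.58101378]
top 0
side 1
wrist 3995
[[-38.6  50.3 114.2]
 [-52.8  50.1 114.3]
 [-34.8  49.6 114.4]
 [-56.3  49.9 114.5]
 [-37.3  50.2 114.6]
 [-52.8  50.  114.7]
 [-55.9  50.4 114.8]
 [-35.9  49.9 114.8]]
```

apply_moves([
  [0,[-0.2,0,0],[0,0,0]],
  [0,[-0.4,0,-0.1],[0,0,0]],
  [0,[-0.4,0,-0.5],[0,0,0]],
  [0,[-0.4,0,-1],[0,0,0]],
  [0,[-0.4,0,-1],[0,0,0]],
])

```text
time_s: 13.45
ee_pos: [491.9, -216.2, 179.5]
eef_rot: [0.003, 0.677, 0.736, 0.002]
wrist_force: [-0.1, 0.1, -0.4]
gripper_width: -0.005
grip_force: 0.0
```

apply_moves([
  [0.5,[-0.1,0,-0.4],[0,0,0]],
  [0.5,[-0.2,0,-0.8],[0,0,0]],
  [0.5,[-0.2,0,-1],[0,0,0]],
  [0.5,[-0.2,0,-1],[0,0,0]],
])

```text
time_s: 13.95
ee_pos: [491.9, -235.1, 276.1]
eef_rot: [0.001, 0.677, 0.736, 0.0]
wrist_force: [0.3, -0.3, -0.7]
gripper_width: 0.499
grip_force: 0.0
```

```bash
python3 - <<'E'
from h import *
o=monitor.get_obs(); print(o['time_s'],o['wrist_force'],unit(o['ee_pos']),o['joints'].round(2))
p,d,w=cloud('wrist'); u=unit(w); m=(abs(u[...,0]+45)<13)&(u[...,2]>60)&(u[...,2]<115)&(u[...,1]>0)&(u[...,1]<95); t=u[m]
for lo in range(60,110,10):
    q=t[(t[:,2]>lo)&(t[:,2]<=lo+10)]
    if len(q)>3: print(lo,q.min(0).round(1),q.max(0).round(1),len(q))
m=(abs(u[...,2]-185)<25)&(u[...,1]<15)&(abs(u[...,0]-60)<50)
if m.sum()>9: t=u[m]; print('grip',t.min(0),t.max(0),np.median(t,0))
p,d,w=cloud('top'); u=unit(w)
m=(abs(u[...,2]-185)<15)&(u[...,1]<15)&(u[...,1]>-75)&(abs(u[...,0]-60)<60)
if m.sum()>9: t=u[m]; print('gript',t.min(0),t.max(0),np.median(t,0))
cv2.imwrite('pics/top5.png',cv2.resize(p[150:260,270:420],None,fx=5,fy=5)[:,:,::-1])
go(world(80,-35,250),np.radians(95.2))
E
```

```text
13.95 [ 0.29792778 -0.26603427 -0.68468401] [-45.70173175 -20.50097173 276.08118195] [-0.32  0.24  0.86  1.55 -0.18  1.44  0.64]
60 [-56.6  35.4  60.8] [-32.   45.6  69.9] 169
70 [-56.4  41.8  70.1] [-33.2  52.3  80. ] 218
80 [-56.7  50.4  80. ] [-32.8  62.   90. ] 239
90 [-56.5  58.5  90. ] [-33.1  72.9  99.5] 441
grip [ 64.56111131 -65.03403969 160.07652053] [ 89.53489178   8.7405837  193.48928381] [ 75.68104645 -20.76977026 189.57578276]
gript [ 70.30470913 -67.45903947 170.33532473] [ 91.19111762   7.07616224 198.35152847] [ 79.52346896 -27.77681102 190.40255003]
shift [-0.147  1.265  0.239] turn [-0.0002 -0.0001 -0.0009]
```

The catch is at its stop: the tab top reads y≈73, z≈99. Next is the grip.

apply_moves([
  [0.7,[-0.05,0.3,0],[0,0,0]],
  [0.7,[-0.1,0.6,0],[0,0,0]],
  [0.7,[-0.15,0.9,0],[0,0,0]],
  [0.7,[-0.15,0.9,0.1],[0,0,0]],
])

```text
time_s: 14.55
ee_pos: [583.8, -241.0, 262.6]
eef_rot: [-0.001, 0.676, 0.737, -0.001]
wrist_force: [0.3, 0.4, 0.4]
gripper_width: 0.697
grip_force: 0.0
```

apply_moves([
  [0.7,[0,0.2,0.05],[0,0,0]],
  [0.7,[0,0.36,0.1],[0,0,0]],
  [0.7,[0,0.36,0.14],[0,0,0]],
  [0.7,[0,0.36,0.14],[0,0,0]],
])

```text
time_s: 15.05
ee_pos: [617.0, -239.2, 250.3]
eef_rot: [-0.001, 0.677, 0.736, -0.001]
wrist_force: [-0.5, -0.1, 0.3]
gripper_width: 0.702
grip_force: 0.0
```

```bash
python3 - <<'E'
from h import *
o=monitor.get_obs(); print(o['time_s'],o['wrist_force'],unit(o['ee_pos']),o['joints'].round(2),o['gripper_width'])
go(world(80,-35,164.5),np.radians(95.2))
E
```

```text
15.05 [-0.48861985 -0.08423053  0.33646556] [ 78.48794101 -35.99302697 250.30387353] [-0.17  0.55  0.8   1.24 -0.39  1.5   0.66] 0.7016746286914826
shift [0.01  0.017 0.858] turn [-0.0003 -0.0001 -0.0011]
```

apply_moves([
  [0.7,[0.01,0.017,0.3],[0,0,0]],
  [0.7,[0.01,0.017,0.6],[0,0,0]],
  [0.7,[0.01,0.017,0.86],[0,0,0]],
  [0.7,[0.01,0.017,0.86],[0,0,0]],
  [0.7,[0.01,0.017,0.86],[0,0,0]],
  [0,[0.01,0.017,0.86],[0,0,0]],
  [0,[0.01,0.017,0.86],[0,0,0]],
  [0,[0.01,0.017,0.86],[0,0,0]],
  [0,[0.01,0.017,0.86],[0,0,0]],
], grip_force=30)

```text
time_s: 16.18
ee_pos: [620.0, -238.1, 166.2]
eef_rot: [0.0, 0.677, 0.736, 0.0]
wrist_force: [-2.4, 0.2, 6.9]
gripper_width: 0.219
grip_force: 29.2
```

```bash
python3 - <<'E'
from h import *
o=monitor.get_obs(); print(o['time_s'],o['wrist_force'],unit(o['ee_pos']),o['joints'].round(2),o['gripper_width'],o['grip_force'])
for th in np.arange(.1,.91,.1):
    f=th-.4; print(round(th,2), end=' '); go(world(20-155*np.sin(f),-35,40+155*np.cos(f)-18.7),np.radians(95.2))
E
```

```text
16.175 [-2.42418716  0.15822613  6.85435575] [ 81.55103816 -35.13198667 166.20875828] [-0.18  0.6   0.77  1.37 -0.42  1.33  0.69] 0.2185712703691421 29.231130480766296
0.1 shift [ 0.    -0.157 -0.032] turn [ 0.0001  0.0001 -0.001 ]
0.2 shift [-0.001 -0.308 -0.07 ] turn [ 0.0001  0.0001 -0.001 ]
0.3 shift [-0.002 -0.461 -0.093] turn [ 0.0001  0.0001 -0.001 ]
0.4 shift [-0.002 -0.615 -0.101] turn [ 0.0001  0.0001 -0.001 ]
0.5 shift [-0.003 -0.77  -0.094] turn [ 0.0001  0.0001 -0.001 ]
0.6 shift [-0.004 -0.923 -0.071] turn [ 0.0001  0.0001 -0.001 ]
0.7 shift [-0.005 -1.074 -0.032] turn [ 0.0001  0.0001 -0.001 ]
0.8 shift [-0.006 -1.219  0.021] turn [ 0.0001  0.0001 -0.001 ]
0.9 shift [-0.007 -1.359  0.088] turn [ 0.0001  0.0001 -0.001 ]
```

apply_moves([
  [0,[0,-0.07,-0.03],[0,0,0]],
  [0,[0,-0.15,-0.05],[0,0,0]],
  [0,[0,-0.23,-0.07],[0,0,0]],
  [0,[0,-0.3,-0.09],[0,0,0]],
  [0,[0,-0.38,-0.1],[0,0,0]],
  [0,[0,-0.46,-0.11],[0,0,0]],
  [0,[0,-0.54,-0.12],[0,0,0]],
  [0,[0,-0.61,-0.12],[0,0,0]],
  [0,[0,-0.61,-0.12],[0,0,0]],
])

```text
time_s: 17.3
ee_pos: [560.6, -243.3, 179.2]
eef_rot: [0.002, 0.676, 0.737, 0.001]
wrist_force: [5.0, -0.3, 6.8]
gripper_width: 0.221
grip_force: 30.8
```

```bash
python3 - <<'E'
from h import *
o=monitor.get_obs(); print(o['time_s'],o['wrist_force'],unit(o['ee_pos']),o['joints'].round(2),o['gripper_width'],o['grip_force'])
for th in np.arange(.5,.91,.1):
    f=th-.4; print(round(th,2), end=' '); go(world(20-155*np.sin(f),-35,40+155*np.cos(f)-18.7),np.radians(95.2))
E
```

```text
17.3 [ 4.99287389 -0.31870449  6.75511884] [ 21.89742722 -34.94741972 179.15799153] [-0.23  0.47  0.81  1.52 -0.35  1.29  0.71] 0.22148281959260321 30.757657885551453
0.5 shift [-0.001 -0.174  0.036] turn [ 0.0008  0.0002 -0.0009]
0.6 shift [-0.002 -0.327  0.058] turn [ 0.0008  0.0002 -0.0009]
0.7 shift [-0.003 -0.477  0.096] turn [ 0.0008  0.0002 -0.0009]
0.8 shift [-0.004 -0.623  0.148] turn [ 0.0008  0.0002 -0.0009]
0.9 shift [-0.004 -0.763  0.215] turn [ 0.0008  0.0002 -0.0009]
```

apply_moves([
  [0,[0,-0.08,0],[0,0,0]],
  [0,[0,-0.17,0.01],[0,0,0]],
  [0,[0,-0.25,0.02],[0,0,0]],
  [0,[0,-0.33,0.04],[0,0,0]],
  [0,[0,-0.41,0.06],[0,0,0]],
  [0,[0,-0.48,0.08],[0,0,0]],
  [0,[0,-0.56,0.11],[0,0,0]],
  [0,[0,-0.63,0.14],[0,0,0]],
  [0,[0,-0.7,0.16],[0,0,0]],
  [0,[0,-0.76,0.19],[0,0,0]],
])

```text
time_s: 18.55
ee_pos: [485.4, -249.8, 159.4]
eef_rot: [0.002, 0.676, 0.737, 0.001]
wrist_force: [7.1, -1.7, 4.0]
gripper_width: 0.223
grip_force: 31.2
```

apply_moves([
  [0,[0,0,0],[0,0,0]],
  [0,[0,0,0],[0,0,0]],
  [0,[0,0,0],[0,0,0]],
  [0,[0,0,0],[0,0,0]],
])

```text
time_s: 19.05
ee_pos: [485.3, -249.9, 159.5]
eef_rot: [0.002, 0.676, 0.737, 0.001]
wrist_force: [6.5, -2.4, 2.5]
gripper_width: 0.221
grip_force: 30.9
```

```bash
python3 - <<'E'
from h import *
o=monitor.get_obs(); e=unit(o['ee_pos']); print(o['time_s'],o['wrist_force'],e,o['joint_vel'].round(3),o['gripper_width'],o['grip_force'])
print('lever~',0.4+np.arcsin((20-e[0])/155))
p,d,w=cloud('side'); cv2.imwrite('pics/side6.png',cv2.resize(p[200:360,220:400],None,fx=4,fy=3.6)[:,:,::-1])
u=unit(w); m=(abs(u[...,0])<120)&(u[...,1]<12)&(u[...,1]>-66)&(u[...,2]>60)&(u[...,2]<150); t=u[m]; t=t[abs(t[:,1])<12]
for lo in range(60,150,15):
    q=t[(t[:,2]>lo)&(t[:,2]<=lo+15)]
    if len(q): print(lo,np.median(q,0).round(1),len(q))
p,d,w=cloud('wrist'); u=unit(w); m=(abs(u[...,0]+45)<13)&(u[...,2]>90)&(u[...,2]<115)&(u[...,1]>5)&(u[...,1]<95); print('tab',m.sum(),np.median(u[m],0))
E
```

```text
19.05 [ 6.50708247 -2.39788991  2.46050656] [-53.65405741 -34.64325453 159.45568328] [ 0.002  0.001 -0.001  0.001  0.002  0.     0.001] 0.22056131945775276 30.867992341518402
lever~ 0.8951770783046806
60 [ 6.6 -5.9 68.1] 27
75 [-2.7 -4.9 83. ] 28
90 [-9.6 -5.2 97.7] 28
105 [-18.8  -5.3 112.7] 30
120 [-20.9  -5.  123.9] 8
tab 1189 [-44.75208019  65.63226102  95.79714087]
```

View pics/side6.png

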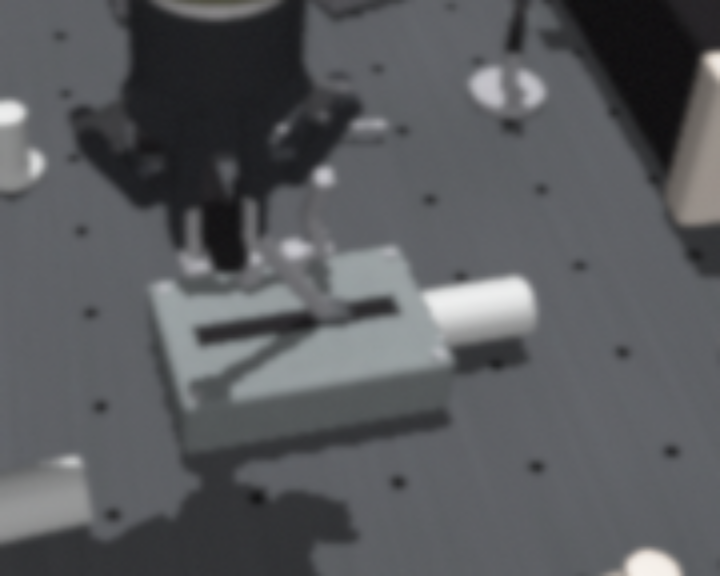

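The close-up shows the grip pinched between the fingers at about (225,235), with the rod leaning forward by about 0.5 rad. That puts the lever at roughly 0.9, and the tab is still out. The key was last measured at the mark and nothing has touched it since, so I'm handing in.

```bash
python3 -c "
from bench import env
print(env.job_done())"
```

```text
the job is handed in; nothing more can be done
None
```

I handed the job in at about 19 s: the key is at the mark, the catch is off, and the gripper is holding the lever fully pulled (about 0.9 rad by my measurements); no verdict came back.

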